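# Tighten the pump clamp nut in short spanner swings

## Task

Take the ring spanner from its rest, fit it over the brass nut on the pump module and tighten the nut clockwise until firmly snug, in short swings between the two steel columns, lifting the spanner off and back for a fresh bite after each. Turn the nut only with the spanner, work by feel without forcing it down or against the columns, and do not over-tighten (about 1 N m of turning moment at the end is right, 2 N m too much). Then lay the spanner back on its rest as it lay before, and leave everything else where it stands.

Things in the scene. Friction and masses are not known exactly. Their poses are not given: they have to be found in the camera images.
- spanner_ring (a point): Ring centre, half-way up, of a loose 350 g steel ring spanner, 14 mm thick. Hex through hole 38.5 mm across flats (flats face 0, 60.. degrees from its x), 55 mm outside. Its +x runs from handle to ring, z up; the straight handle (12 mm wide, 10 mm high) runs along -x to an end 236 mm from the ring centre.
- spanner_grip (a point): Centre (half-way up) of the spanner's orange sleeve, 130 mm from the ring centre along the spanner's -x; sleeve 80 mm long, 16 mm wide, 14 mm high. The spanner about balances here.
- rest_ring (a point): Where the ring centre lies (within a few mm) when the spanner is on its rest, 41 mm over the table; x as the spanner's x then. Fixed rest: blue base 300 x 80 x 6 mm, two rubber blocks with tops 34 mm high, one under the ring, one under the handle's end 216 mm away along -x; between them the handle is free.
- pump: White pump module, fixed. Origin on the nut axis at table level, z up. Base 170 mm wide, 16 mm thick, x -75 to +160 mm. Two columns leave a handle on the nut only 47 degrees either way of the module's -x. Behind the nut a drum, radius 52, centre x +105, height 106 mm.
- nut_seat (a point): Nut centre; the ring centre lies here when fully seated (61 mm over table). Turns with the nut: the ring fits with its x a multiple of 60 degrees from this x (play 7 degrees either way). Greased brass hex 36 mm across flats, 54 to 68 mm over the table plus 3 mm lead-in, on a turning flange of radius 37. Red marks on flange and module meet when snug.
- nut (a joint): Turn of the nut on its stud, rad, grows clockwise from above (tightening): -2.95 to -2.5 at the start, 0 = hard home stop. Steady friction 0.3 N m (2.3 N pull at the sleeve); stays where it is left.
- screwdriver: bystander, 170 mm screwdriver lying flat
- reagent: bystander, white bottle 60 mm diameter, 120 mm high
- specimen: bystander, clear jar with orange lid, 56 mm diameter, 60 mm high
- kit: bystander, green box 100 x 70 x 45 mm
- carton: bystander, white box 120 x 160 x 60 mm
- spare_nut: bystander, loose brass nut 24 mm across flats, 12 mm high, flat on the table
- washer: bystander, steel washer 32 mm across, 4 mm thick
- tubes: bystander, blue rack 70 x 200 mm with capped tubes, 91 mm high
- columns: The module's two fixed steel columns, 16 mm thick, tops with blue caps 97 mm over the table, standing 75 mm from the nut axis, 58 degrees either side of the module's -x. Origin and axes as the module's.
- stud (a joint): Elastic twist of the stud that carries the nut, rad, clockwise, a spring of 10 N m/rad: so it shows the turning moment on the nut (0 to 0.03 while turning freely, 0.10 = 1 N m, 0.21 = over-tightened). Untwists when the spanner is eased off. The nut's pose turns with it.

How it is judged:
By the outcome, as a careful person would: the job done as asked, in the order asked, and still so for the second after the job is handed in, with the robot touching nothing.
It also fails if it takes over 72 s, if anything falls off the work surface, if the arm or the gripper's body presses on something with over 40 N, if the wrist force passes 120 N, or if a joint passes its speed limit or range.

## Robot

A 7-joint arm with a two-finger parallel gripper is mounted at the origin on the work surface. World frame = base frame: x ahead of the robot, y to its left, z up, the work surface at z = 0. Lengths are in mm, angles in degrees, forces in N, time in s.
With the tool pointing down it reaches from about 400 to 875 mm from the base axis. Payload 6.5 kg.
Tool frame: the origin (TCP) lies on the centre line of the jaws, within the pads' length; the fingertips stand 11 mm ahead of it and the grasp point (between the pads) lies 8 mm behind it; z points along the fingers, y is the line along which they close (so a half turn about z gives the same grasp; the last joint's range is limited). The gripper opens to 85 mm and grips with 20 to 120 N. Pads are 22 mm wide; open, the fingers measure 114 mm over their backs; the gripper's body (76 mm by 85 mm) begins 54 mm behind the grasp point. The pads swing forward as they close: fully open they stand 13 mm farther back than shut.
Start: joints at [-3.793, 30.733, -0.252, 88.115, 0.149, 61.152, -4.079], TCP at [649.992, 0.001, 242.29] pointing down, gripper open.
Joint ranges: [-154.64, 154.64], [-21.42, 123.67], [-72.66, 72.17], [13.99, 137.28], [-74.86, 254.86], [10.95, 109.41], [-158.01, 158.01]. Speed limits (degrees/s): [136.94, 136.94, 180, 180, 180, 180, 180].

## Interface

Orientations are given as [roll, pitch, yaw] about the fixed x, y, z axes, in that order (R = Rz(yaw) Ry(pitch) Rx(roll)).
In Python, from plant import * gives the robot as it stands. Calls block until the motion is done:
- movep(position, orientation): joint-space move of the TCP to a pose.
- line_to(position, rotation=None, max_speed=150, max_force=None): straight line of the TCP; rotation=None keeps the orientation; max_speed is the mean speed in mm/s. With max_force (N) it stops when the force on the tool has changed by that much, and returns True; else False.
- set_joints(angles): joint-space move.
- grip(opening, newtons=None): finger opening in mm; newtons is the grip in N (None keeps the last); returns when the fingers have stopped.
- hold(seconds).
- ik(position, orientation): joint angles nearest the present ones, or None.
- grab_frame(name): name is "scene" or "side" or "wrist"; returns the picture (420x560x3 uint8, red, green, blue); there is no depth.
- camera_model(name): a dict with "mtx" (3x3 intrinsics, pixels), "dist_coeffs" ([k1, k2, p1, p2, k3] as OpenCV has them; the pictures are not rectified), "extrinsics" (4x4, takes a point from world to camera coordinates); the wrist camera has in their place "tool_from_camera" (4x4, takes a point from camera to tool coordinates, whose origin is the TCP and whose axes are the flange's). Camera axes: x right, y up, looking along -z (the intrinsics and any distortion apply to the point x, -y, -z); pixel columns grow to the right and rows downward; lengths in mm; the calibration is good to about 2 mm. A picture is of the moment at which its call begins: read the wrist's pose just before it. camera_model takes no time and is no camera call.
A pose or a line that the arm cannot do raises MotionError and nothing moves.
- close_job(): hands the job in; it is judged then, once.
Readings, each from a call of its own:
- read_t(): time.
- read_joints(): joint angles.
- read_qd(): joint speeds.
- read_joint_efforts(): joint torques, N m.
- read_eef_pos(): TCP position.
- read_eef_rot(): TCP orientation.
- read_force(): force on the tool from outside, world axes, zero at the start.
- read_torque(): the same for the moment, N m.
- read_width(): finger opening in mm.
- read_grasp_force(): force on a finger pad.
Only numpy, scipy, OpenCV 4.12 (cv2) and the standard library are available. Lean on these libraries where they do the work, as an engineer would, in place of code of your own. Each camera call takes 0.05 s, during which the arm holds its last target. There are 200 camera calls.

## Working session

There is one attempt and no reset: what is moved stays moved. The work goes in short steps, each a Python script; the robot and the scene stay as the last script left them, time stands still between calls to the robot, and variables do not carry over. Pictures are saved under pics/ and viewed, at most 10 in all, crops included, and the job is handed in when it is done.

```bash
ls; mkdir -p pics
python3 - <<'E'
from plant import *
import cv2,numpy as np
for n in("scene","side","wrist"):
    f=grab_frame(n); cv2.imwrite(f"pics/{n}0.png",cv2.cvtColor(f,cv2.COLOR_RGB2BGR))
    m=camera_model(n); print(n,{k:np.round(v,3).tolist() for k,v in m.items()})
a=[cv2.imread(f"pics/{n}0.png") for n in("scene","side")]
cv2.imwrite("pics/all0.png",cv2.resize(a[0],(800,600)))
print(read_t(),read_eef_rot(),read_force())
E
```

```text
pics
scene {'mtx': [[418.929, 0.0, 274.68], [0.0, 418.929, 213.03], [0.0, 0.0, 1.0]], 'dist_coeffs': [0.039, 0.0, 0.0, 0.0, 0.0], 'extrinsics': [[0.47, 0.882, 0.019, -274.76], [-0.673, 0.344, 0.655, 315.488], [0.571, -0.321, 0.756, -1811.457], [0.0, 0.0, 0.0, 1.0]]}
side {'mtx': [[402.717, 0.0, 279.598], [0.0, 402.717, 209.663], [0.0, 0.0, 1.0]], 'dist_coeffs': [-0.04, 0.0, 0.0, 0.0, 0.0], 'extrinsics': [[-0.868, -0.497, -0.01, 471.089], [0.353, -0.63, 0.692, -206.919], [-0.35, 0.597, 0.722, -1032.779], [0.0, 0.0, 0.0, 1.0]]}
wrist {'mtx': [[293.727, 0.0, 284.192], [0.0, 293.727, 207.625], [0.0, 0.0, 1.0]], 'dist_coeffs': [-0.01, 0.0, 0.0, 0.0, 0.0], 'tool_from_camera': [[-0.0, 0.953, 0.302, 77.422], [1.0, 0.0, 0.001, -0.471], [0.001, 0.302, -0.953, -132.567], [0.0, 0.0, 0.0, 1.0]]}
0.15 [-1.79922031e+02  5.69153129e-03  9.00071624e+01] [-0.29262893 -0.00294446 -0.50085114]
```

View pics/all0.png

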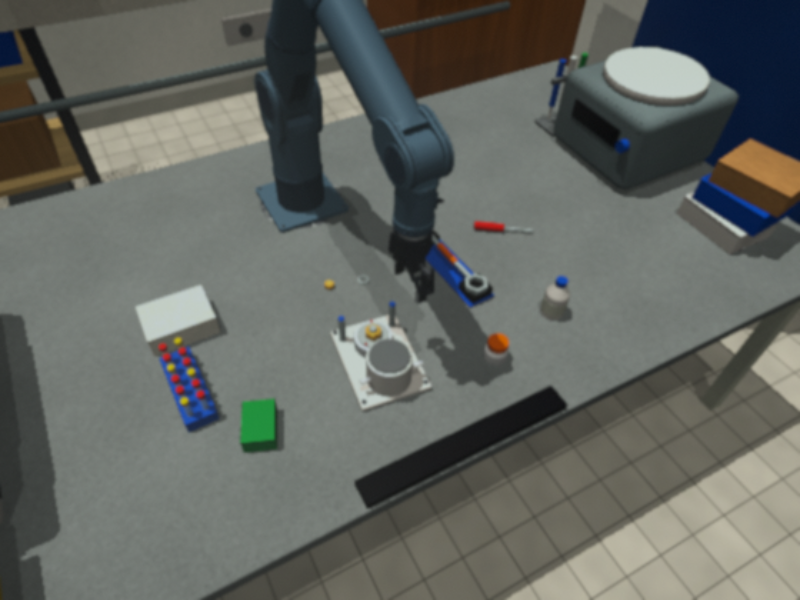

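View pics/side0.png

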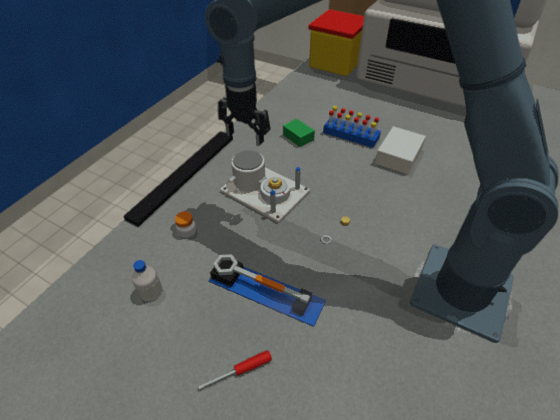

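The side view shows the spanner ring at about (227,265), sleeve about (271,284), handle end (307,297), nut top (275,183), and column caps (298,170) and (272,193). In the scene view (800 scale), the ring is at (476,284), nut (374,331), caps (341,319) and (392,304).

```bash
cat > h.py <<'E'
from plant import *
import cv2,numpy as np
from scipy.spatial.transform import Rotation as R
def save(n,f): cv2.imwrite(f"pics/{n}.png",cv2.cvtColor(f,cv2.COLOR_RGB2BGR))
def T_wc(name,pose=None):
    m=camera_model(name)
    if name!="wrist": return np.linalg.inv(m["extrinsics"])
    p,r=pose; T=np.eye(4); T[:3,:3]=R.from_euler("xyz",r,degrees=True).as_matrix(); T[:3,3]=p
    return T@np.array(m["tool_from_camera"])
def pix(name,uv,z,pose=None):
    m=camera_model(name); T=T_wc(name,pose)
    q=cv2.undistortPoints(np.array([[uv]],float),np.array(m["mtx"]),np.array(m["dist_coeffs"]))[0,0]
    d=T[:3,:3]@np.array([q[0],-q[1],-1]); o=T[:3,3]
    return (o+d*(z-o[2])/d[2])[:2]
def proj(name,P,pose=None):
    m=camera_model(name); C=np.linalg.inv(T_wc(name,pose)); P=np.atleast_2d(P)
    c=P@C[:3,:3].T+C[:3,3]; c=c*[1,-1,-1]
    return cv2.projectPoints(c,np.zeros(3),np.zeros(3),np.array(m["mtx"]),np.array(m["dist_coeffs"]))[0][:,0]
def pose(): return np.array(read_eef_pos()),np.array(read_eef_rot())
E
python3 - <<'E'
from h import *
np.set_printoptions(precision=1,suppress=True)
for n,uv,z in [("ring",(227,265),48),("sleeve",(271,284),48),("end",(307,297),46),("nut",(275,183),70),("capL",(298,170),97),("capR",(272,193),97),("drum",(248,159),106)]:
    print(n,pix("side",uv,z))
for n,uv,z in [("ring",(476,284),48),("nut",(374,331),70),("c1",(341,319),97),("c2",(392,304),97)]:
    print(n,pix("scene",np.array(uv)*.7,z))
print(read_joint_efforts())
E
```

```text
ring [550.1 259.2]
sleeve [422.  252.9]
end [328.1 241. ]
nut [587.1 -50.4]
capL [ 540.4 -109.3]
capR [558.   15.5]
drum [694.7 -70.7]
ring [566.6 250.7]
nut [599.6 -58.5]
c1 [ 552.4 -119.9]
c2 [565.6   6.7]
[  0.  -58.4   1.  -25.9   0.    0.   -0. ]
```

Run:
```python
from h import *
np.set_printoptions(precision=1,suppress=True)
for y in (0,180): print(y,ik([530,-54,200],[180,0,y]),ik([460,250,200],[180,0,y]))
import json
out={}
y=0 
for n,p in (("nut",[530,-54,190]),("sp",[470,250,190])):
    movep(p,[180,0,y]); hold(.2)
    P=pose(); f=grab_frame("wrist"); save("w_"+n,f); out[n]=[x.tolist() for x in P]; print(n,P,read_t(),read_force(),read_joints())
json.dump(out,open("w.json","w"))
a=cv2.imread("pics/w_nut.png"); b=cv2.imread("pics/w_sp.png")
```

```text
0 [-14.6  23.2  19.7 109.1 -10.   49.4 -79.8] [ -44.7   21.8   14.   110.2   -6.9   48.8 -117.1]
180 [ 16.9  23.8 -20.  107.3  10.3  50.7  81.9] [-14.1  23.5 -24.2 108.4  12.2  50.6  45.7]
nut (array([530.4, -53.8, 190.1]), array([-180. ,   -0. ,    0.1])) 1.6 [-0.5  0.2 -0.9] [-14.4  24.   19.5 109.5 -10.5  48.2 -79.4]
sp (array([470.7, 248.6, 190.1]), array([180. ,  -0. ,  -0.1])) 3.0333 [0.1 0.6 0.7] [ -45.5   23.6   16.2  109.5   -8.6   48.  -115. ]
```

View pics/w_nut.png

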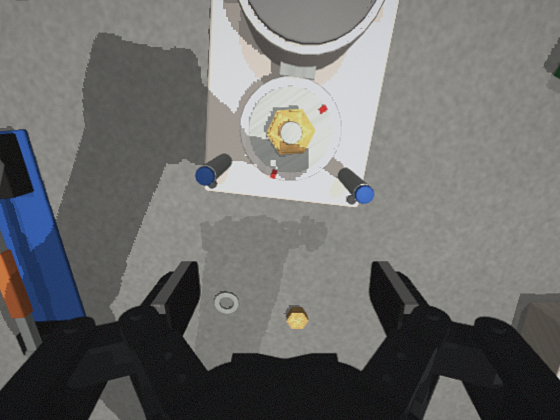

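View pics/w_sp.png

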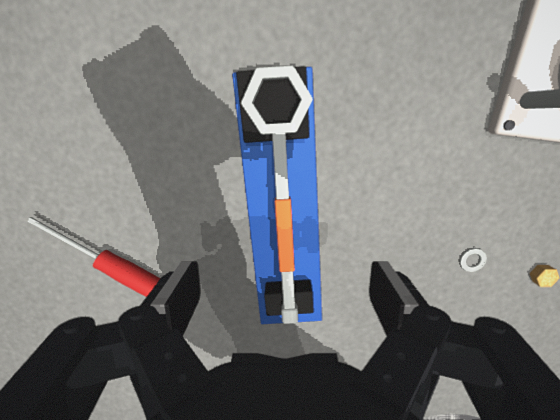

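The nut is at about (291,131) and the column caps at (206,176) and (365,193). The spanner ring is at about (277,100) and the sleeve spans (284,199) to (287,271). I'm enlarging the nut and the ring.

Run:
```python
import cv2,numpy as np
a=cv2.imread("pics/w_nut.png")[70:190,230:350]; b=cv2.imread("pics/w_sp.png")[60:330,180:380]
o=np.hstack([cv2.resize(a,(480,480),interpolation=cv2.INTER_CUBIC),cv2.resize(b,(320,432)).repeat(1,0) if 0 else cv2.copyMakeBorder(cv2.resize(b,(320,432),interpolation=cv2.INTER_CUBIC),0,48,0,0,0)])
cv2.imwrite("pics/crop1.png",o)
```

```text
(no output)
```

View pics/crop1.png

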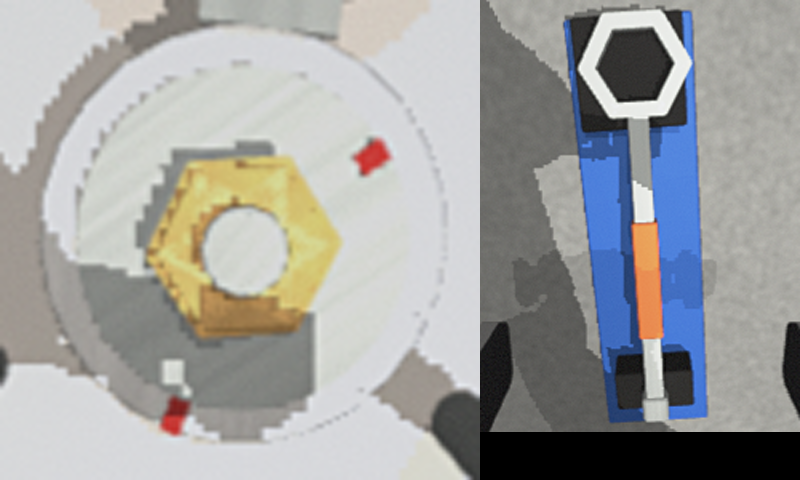

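Run:
```python
from h import *
import json
np.set_printoptions(precision=2,suppress=True)
w=json.load(open("w.json"))
V=np.array([(340,242),(290,157),(190,160),(148,250),(200,337),(298,330)])/4+[230,70]
W=np.array([pix("wrist",v,68,w["nut"]) for v in V]); c=W.mean(0); d=W-c
ang=np.degrees(np.arctan2(d[:,1],d[:,0]))
print("nut",c,"r(20.8)",np.hypot(*d.T),"ang",ang,"mod60",(ang-30)%60)
q=lambda u,z:pix("wrist",np.array(u)/4+[230,70],z,w["nut"])
for n,u,z in [("flangemark",(372,157),54),("modmark",(174,417),50),("stud",(245,252),71)]:
    p=q(u,z); print(n,p,np.hypot(*(p-c)),np.degrees(np.arctan2(*(p-c)[::-1])))
caps=[pix("wrist",u,97,w["nut"]) for u in((206,175),(364,194))]
for p in caps: print("cap",p,np.hypot(*(p-c)),np.degrees(np.arctan2(*(c-p)[::-1])))
e=caps[0]-caps[1]; print("module yaw from caps",np.degrees(np.arctan2(e[1],e[0]))-90,np.hypot(*e))
s=lambda u,z:pix("wrist",(np.array(u)-[480,0])/1.6+[180,60],z,w["sp"])
r=(s((597,68),48)+s((674,62),48))/2; g=s((648,281),48); en=s((655,410),46)
print("ring",r,"sleeve",g,"end",en)
for a in(g,en): print(np.hypot(*(r-a)),np.degrees(np.arctan2(*(r-a)[::-1])))
```

```text
nut [593.35 -59.53] r(20.8) [20.11 20.28 20.79 20.28 20.97 20.81] ang [ -86.9   -27.17   32.99   91.63  153.38 -145.95] mod60 [3.1  2.83 2.99 1.63 3.38 4.05]
flangemark [611.63 -87.41] 33.34465849747517 -56.74637176562763
modmark [553.62 -43.69] 42.77127870350275 158.26631247062076
stud [592.55 -59.6 ] 0.8012603090096306 -174.5792082005814
cap [562.27   7.18] 73.59465042893133 -65.02179818050887
cap [ 547.04 -117.21] 73.96666666054377 51.24250443011383
module yaw from caps -6.9794454377411626 125.31927111147172
ring [559.23 254.59] sleeve [430.63 247.93] end [331.85 243.22]
128.77406767105848 2.96398684862008
227.66274849917835 2.8639423364170056
```

Run:
```python
from h import *
import json
np.set_printoptions(precision=2,suppress=True)
grip(45,90)
movep([429.9,248,110],[180,0,2.9])
print(line_to([429.9,248,33],max_speed=80,max_force=12)); hold(.3)
print(pose(),read_force())
grip(10,90); hold(.3)
P=pose(); print(P,read_force(),read_torque(),read_width(),read_grasp_force())
save("g1",grab_frame("wrist")); json.dump([x.tolist() for x in P],open("grasp.json","w"))
print(line_to([429.9,248,110],max_speed=60)); hold(.3)
print(pose(),read_force(),read_torque(),read_t()); save("g2",grab_frame("wrist"));save("g2s",grab_frame("side"))
a=cv2.imread("pics/g1.png")[0:290,180:380];b=cv2.imread("pics/g2.png")[0:290,180:380]
cv2.imwrite("pics/crop2.png",cv2.resize(np.hstack([a,b]),None,fx=2,fy=2,interpolation=cv2.INTER_CUBIC))
```

```text
False
(array([430.02, 248.11,  33.25]), array([-179.99,   -0.02,    2.9 ])) [-0.03  0.1   0.33]
(array([429.93, 248.1 ,  33.31]), array([-179.99,   -0.  ,    2.92])) [-1.75 -0.99  4.78] [-0.12  0.28  0.11] 14.624625556692179 88.13984155654907
False
(array([429.82, 247.92, 109.85]), array([179.99,   0.02,   2.9 ])) [ 0.85 -0.13 -3.2 ] [0.03 0.02 0.03] 7.8333
```

View pics/crop2.png

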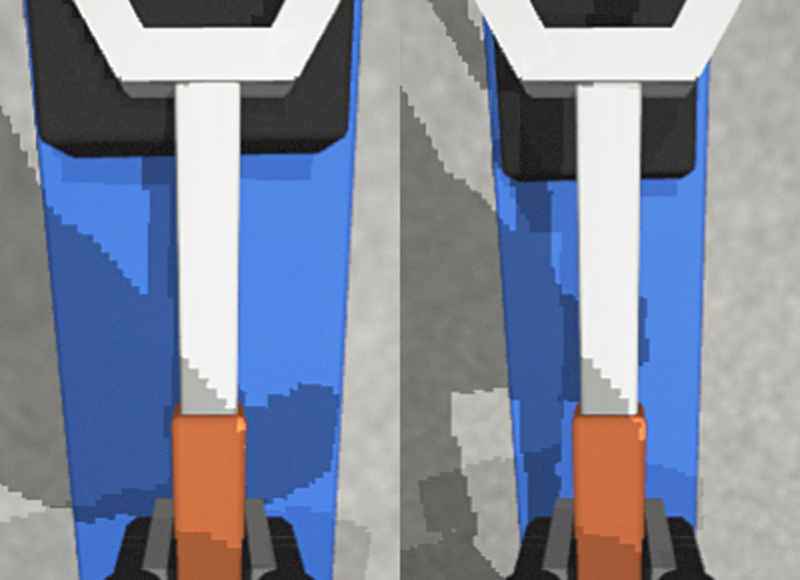

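The spanner is held straight: handle column is about 284, the near edge of the hex hole is at row 13.5, and the ring's outer edge is at row 40. I'm converting these to the tool frame.

Run:
```python
from h import *
np.set_printoptions(precision=2,suppress=True)
I=([0,0,0],[0,0,0])
for n,u,z,o in [("hole",(284,13.5),-15,19.25),("outer",(284,39.7),-15,27.5),("sleeve",(284.5,207),-15,90)]:
    p=pix("wrist",u,z,I); print(n,p,p[0]+o)
import json; P=json.load(open("grasp.json"));w=json.load(open("w.json"))
r=np.array([559.23,254.59]);d=r-P[0][:2];a=np.radians(2.92);print("ring in tool x,y",d@[np.cos(a),np.sin(a)],d@[np.sin(a),-np.cos(a)])
```

```text
hole [110.55  -0.08] 129.79968528814567
outer [102.39  -0.09] 129.89067120120268
sleeve [39.86  0.09] 129.86038812831592
ring in tool x,y 129.4658147039422 0.10488947905046242
```

```bash
cat >> h.py <<'E'
L=129.8; NUT=np.array([593.4,-59.6])
def tcp(th,z,off=(0,0)):
    a=np.radians(th); c=NUT+off
    return [c[0]-L*np.cos(a),c[1]-L*np.sin(a),z]
def rot(th): return [180,0,th]
def moment(f0=np.zeros(3),t0=np.zeros(3)):
    """force/moment of tool on nut: side force and clockwise moment about nut axis (N m)"""
    f=np.array(read_force())-f0; t=np.array(read_torque())-t0; p=np.array(read_eef_pos())
    r=(p[:2]-NUT)/1000
    return f,-(-(r[0]*f[1]-r[1]*f[0])-t[2])
def seat(th,zs=53.8,F=7,off=(0,0)):
    """lower by feel; returns z reached"""
    hit=line_to(tcp(th,zs,off),rot(th),max_speed=25,max_force=F); hold(.15)
    return hit,read_eef_pos()[2]
E
python3 - <<'E'
from h import *
np.set_printoptions(precision=2,suppress=True)
line_to([429.9,248,145],max_speed=120)
movep(tcp(3,145),rot(3)); line_to(tcp(3,78),rot(3),max_speed=100); hold(.4)
print(pose(),tcp(3,78),read_force(),read_torque())
f0=np.array(read_force());t0=np.array(read_torque())
print(seat(3)); print(pose(),np.array(read_force())-f0,np.array(read_torque())-t0,read_t())
save("s1w",grab_frame("wrist"));save("s1",grab_frame("side"))
E
```

```text
(array([463.94, -66.38,  78.23]), array([-180.  ,   -0.03,    3.  ])) [np.float64(463.77788638885625), np.float64(-66.39320712033411), 78] [-0.02  0.32 -3.68] [-0.07 -0.02  0.  ]
(False, np.float64(53.95374996698484))
(array([463.91, -66.38,  53.95]), array([180.  ,  -0.02,   3.  ])) [ 0.08 -0.63  0.81] [ 0.08 -0.02  0.01] 12.0583
```

```bash
cat >> h.py <<'E'
def swing(th0,th1,f0,t0,step=6,v=50,Mstop=.7,z=54,off=(0,0)):
    n=int(np.ceil(abs(th1-th0)/step)); log=[]
    for th in np.linspace(th0,th1,n+1)[1:]:
        hit=line_to(tcp(th,z,off),rot(th),max_speed=v,max_force=12)
        f,M=moment(f0,t0); a=np.radians(th); log.append((round(th,1),round(M,2),round(f[0]*np.cos(a)+f[1]*np.sin(a),1),round(f[2],1)))
        if hit or abs(M)>Mstop: print("STOP",hit); break
    print("th,M,Fradial,Fz",log); return th
E
python3 - <<'E'
from h import *
np.set_printoptions(precision=2,suppress=True)
f0=np.array([0,.3,-3.7]);t0=np.array([-.07,-.02,0])
th=swing(3,-37,f0,t0); hold(.2); print(moment(f0,t0),read_eef_rot(),read_t())
save("sw1",grab_frame("wrist")); save("sw1side",grab_frame("side"))
E
```

```text
th,M,Fradial,Fz [(np.float64(-2.7), np.float64(0.06), np.float64(1.0), np.float64(0.0)), (np.float64(-8.4), np.float64(0.24), np.float64(1.3), np.float64(0.3)), (np.float64(-14.1), np.float64(0.29), np.float64(-0.3), np.float64(0.6)), (np.float64(-19.9), np.float64(0.19), np.float64(0.8), np.float64(0.3)), (np.float64(-25.6), np.float64(0.33), np.float64(1.5), np.float64(0.7)), (np.float64(-31.3), np.float64(0.23), np.float64(0.9), np.float64(0.8)), (np.float64(-37.0), np.float64(0.2), np.float64(-0.8), np.float64(0.5))]
(array([-0.52, -0.02,  0.98]), np.float64(0.4402770895404717)) [179.99   0.02 -36.97] 15.2167
```

```bash
cat >> h.py <<'E'
def rebite(th,ease,th1):
    line_to(tcp(th+ease,54),rot(th+ease),max_speed=40)
    hit=line_to(tcp(th+ease,77),rot(th+ease),max_speed=60,max_force=15)
    if hit: print("lift snag",read_force()); return False
    for a in np.linspace(th+ease,th1,5)[1:]: line_to(tcp(a,77),rot(a),max_speed=150)
    hold(.3); f0=np.array(read_force());t0=np.array(read_torque())
    s=seat(th1); print("seat",s,np.array(read_force())-f0,read_t())
    return s[1]<55.5 and (f0,t0)
E
python3 - <<'E'
from h import *
np.set_printoptions(precision=2,suppress=True)
b=rebite(-37,6,29)
save("rb1",grab_frame("side"))
if b:
    th=swing(29,-37,*b); hold(.2); print(moment(*b),read_t())
    if abs(th+37)<.1:
        b=rebite(-37,6,29); print(b)
E
```

```text
seat (False, np.float64(53.90501168802541)) [ 1.24  0.1  -1.25] 19.5
th,M,Fradial,Fz [(np.float64(23.0), np.float64(0.14), np.float64(2.1), np.float64(-1.0)), (np.float64(17.0), np.float64(0.18), np.float64(2.4), np.float64(-0.2)), (np.float64(11.0), np.float64(0.25), np.float64(4.1), np.float64(-1.8)), (np.float64(5.0), np.float64(0.17), np.float64(4.0), np.float64(-0.9)), (np.float64(-1.0), np.float64(0.17), np.float64(4.0), np.float64(-0.4)), (np.float64(-7.0), np.float64(0.31), np.float64(3.8), np.float64(-1.4)), (np.float64(-13.0), np.float64(0.14), np.float64(3.9), np.float64(-1.0)), (np.float64(-19.0), np.float64(0.12), np.float64(3.1), np.float64(0.0)), (np.float64(-25.0), np.float64(0.22), np.float64(3.7), np.float64(-1.1)), (np.float64(-31.0), np.float64(0.22), np.float64(2.1), np.float64(-0.7)), (np.float64(-37.0), np.float64(0.14), np.float64(0.9), np.float64(-1.0))]
(array([1.73, 0.13, 0.  ]), np.float64(0.27472836628483266)) 24.425
seat (False, np.float64(53.923390708483694)) [-0.01  0.92 -0.44] 28.6083
(array([ 0.19,  0.8 , -3.35]), array([0.01, 0.03, 0.09]))
```

Run:
```python
from h import *
np.set_printoptions(precision=2,suppress=True)
f0=np.array([0.1,.4,-3.5]);t0=np.array([-.02,0,.03])
th=swing(29,-19,f0,t0,Mstop=.6)
log=[]
if th<-18.9:
    while th>-48:
        th-=1; line_to(tcp(th,54),rot(th),max_speed=25,max_force=12)
        Ms=[]
        for _ in range(5): hold(.04); Ms.append(moment(f0,t0)[1])
        M=np.mean(Ms); log.append((round(th,1),round(read_eef_rot()[2],2),round(M,2)))
        if M>1.0: break
print([tuple(map(float,l)) for l in log]); print(moment(f0,t0),pose(),read_t())
save("end",grab_frame("wrist"));save("ends",grab_frame("side"))
```

```text
th,M,Fradial,Fz [(np.float64(23.0), np.float64(0.23), np.float64(2.1), np.float64(-0.3)), (np.float64(17.0), np.float64(0.12), np.float64(2.5), np.float64(-0.7)), (np.float64(11.0), np.float64(0.18), np.float64(3.6), np.float64(-0.6)), (np.float64(5.0), np.float64(0.33), np.float64(3.5), np.float64(0.2)), (np.float64(-1.0), np.float64(0.32), np.float64(3.5), np.float64(0.2)), (np.float64(-7.0), np.float64(0.31), np.float64(3.3), np.float64(0.7)), (np.float64(-13.0), np.float64(0.34), np.float64(3.1), np.float64(0.1)), (np.float64(-19.0), np.float64(0.29), np.float64(3.3), np.float64(-0.6))]
[(-20.0, -20.0, 0.25), (-21.0, -21.0, 0.3), (-22.0, -22.0, 0.26), (-23.0, -22.99, 0.31), (-24.0, -23.99, 0.29), (-25.0, -24.99, 0.39), (-26.0, -25.99, 0.29), (-27.0, -26.99, 0.28), (-28.0, -27.99, 0.28), (-29.0, -28.99, 0.28), (-30.0, -29.99, 0.32), (-31.0, -30.99, 0.23), (-32.0, -31.99, 0.23), (-33.0, -32.99, 0.25), (-34.0, -33.99, 0.39), (-35.0, -35.0, 0.44), (-36.0, -36.0, 0.54), (-37.0, -37.0, 0.75), (-38.0, -38.0, 0.79), (-39.0, -39.0, 0.95), (-40.0, -40.0, 1.04)]
(array([-3.39, -3.54,  0.36]), np.float64(0.9811517672086041)) (array([493.7 ,  23.76,  53.94]), array([179.98,   0.02, -40.  ])) 41.6333
```

Run:
```python
from h import *
np.set_printoptions(precision=2,suppress=True)
f0=np.array([0.1,.4,-3.5]);t0=np.array([-.02,0,.03])
for th in(-36,-32,-28): line_to(tcp(th,54),rot(th),max_speed=40); print(th,moment(f0,t0)[1].round(2))
hold(.2); print(moment(f0,t0))
print("snag",line_to(tcp(-28,78),rot(-28),max_speed=50,max_force=15))
line_to(tcp(-28,150),rot(-28),max_speed=120)
movep([429.9,248,145],[180,0,2.9]); line_to([429.9,248,110],max_speed=100); hold(.3)
print(pose(),read_force(),read_torque(),read_t()); save("r1",grab_frame("wrist"))
a=cv2.imread("pics/g2.png")[0:290,180:380];b=cv2.imread("pics/r1.png")[0:290,180:380]
cv2.imwrite("pics/crop3.png",cv2.resize(np.hstack([a,b]),None,fx=2,fy=2,interpolation=cv2.INTER_CUBIC))
```

```text
-36 0.52
-32 0.18
-28 -0.09
(array([0.2 , 0.02, 0.52]), np.float64(-0.05419602330762563))
snag False
(array([430.2 , 248.2 , 110.45]), array([-179.97,   -0.04,    2.9 ])) [ 0.91  0.17 -3.59] [ 0.    0.04 -0.02] 46.2333
```

View pics/crop3.png

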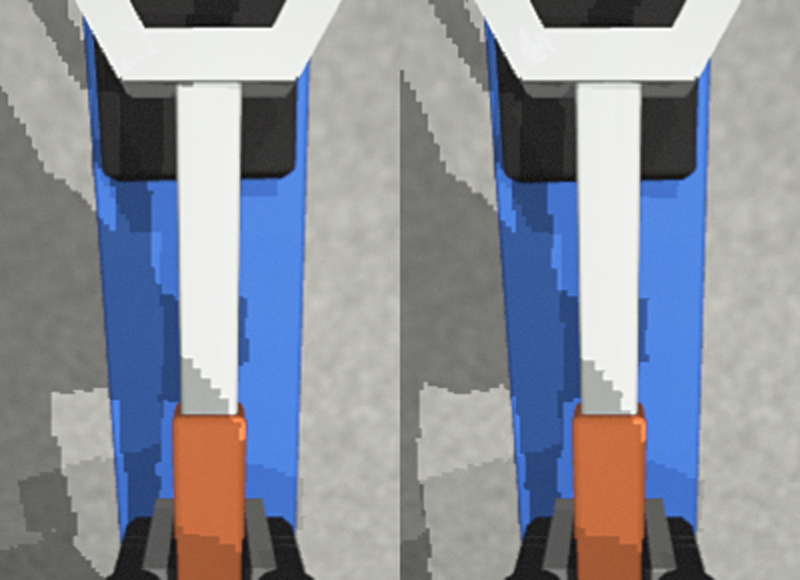

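The two views are identical (ring edge at row 80, sleeve front at row 408), so there was no slip in the grip. I'll lay the spanner down at the pickup pose, retreat, and check the nut marks and the spanner.

Run:
```python
from h import *
np.set_printoptions(precision=2,suppress=True)
line_to([429.9,248,40],max_speed=80)
print(line_to([429.9,248,32.8],max_speed=15,max_force=3)); hold(.2); print(pose(),read_force())
grip(45); hold(.3)
line_to([429.9,248,110],max_speed=100)
movep([470,249,190],[180,0,0]); hold(.2); save("f_sp",grab_frame("wrist"))
movep([530,-54,190],[180,0,0]); hold(.2); save("f_nut",grab_frame("wrist")); print(read_t(),read_force())
a=cv2.imread("pics/f_nut.png")[70:190,230:350]; b=cv2.imread("pics/f_sp.png")[60:330,180:380]
cv2.imwrite("pics/crop4.png",np.hstack([cv2.resize(a,(480,480),interpolation=cv2.INTER_CUBIC),cv2.copyMakeBorder(cv2.resize(b,(320,432),interpolation=cv2.INTER_CUBIC),0,48,0,0,0)]))
```

```text
True
(array([429.86, 248.07,  33.29]), array([-179.99,    0.01,    2.91])) [-0.82 -0.58  5.45]
51.7417 [-0.06  0.26  0.87]
```

View pics/crop4.png

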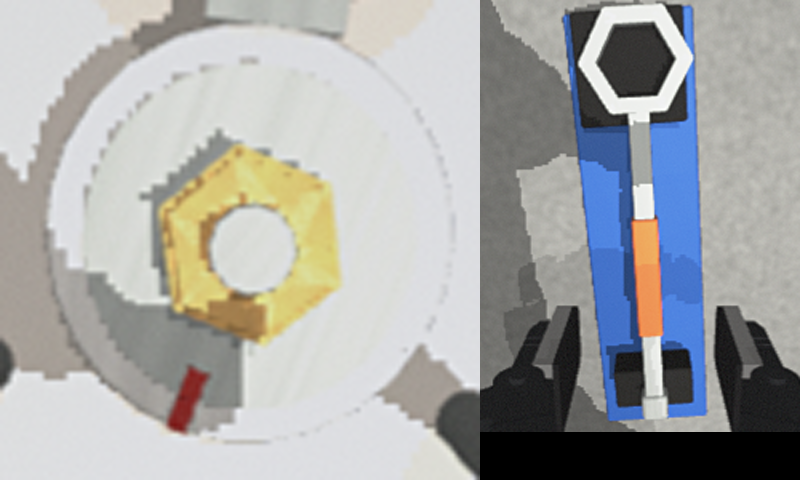

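The red marks now meet in one line at about (187,400) in the crop, and the spanner lies on its rest as before, ring at about (636,60).

```bash
python3 -c "
from plant import *
print(close_job())"
```

```text
the job is handed in; nothing more can be done
None
```

The nut is snug at about 1.0 N m with its red marks lined up, the spanner is back on its rest as it lay before, and I handed the job in just after 51.7 s.

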